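# Shim the rocking gas hob

### The job

The two-burner gas hob rocks because the bare steel foot under its near right lug hangs clear of the worktop. Take the orange tapered shim, start its thin end under that foot and tap it in until it is wedged tight, but without shoving the hob or jacking it up off its other feet. Leave the shim lying flat and fairly centred under the foot, let go of it, and leave the bottle, jar and tub alone.

Things in the scene. Friction and masses are not known exactly. Their poses are not given: they have to be found in the camera images.
- hob: Two-burner gas hob, 340 (x) by 600 (y) mm, top 73, pan supports 106 mm high, 5.6 kg, standing free on four feet at x +-125, y +-322 mm, each under a flat steel lug (34 mm wide, 25 to 29 mm above the worktop) that sticks out 38 mm from a short end. Origin: under its middle, at worktop height; x to its rear, y to its left, z up. Raised at the loose foot it lifts off other feet at about 20 to 28 N.
- hob_bolt (a point): Brass bolt head, 15 mm across, on the near right lug, 34 mm above the worktop. Straight below is the loose foot: a bare steel ball, 20 mm across, hanging clear of the worktop by an unknown gap of 3.5 to 11.5 mm. It is 16 mm inside the lug's outer edge (hob's -y side), which is open: the shim goes in from there along the hob's +y.
- shim: Orange tapered shim, 55 g, flat on its underside: 130 mm long (x), 30 mm wide (y), 2.5 mm thick at the thin end (+x), rising evenly to 16 mm at the thick end (-x). Origin: middle of its underside; z up. It stays put once wedged. Pushing it in takes 1.0 to 1.6 times the force with which it bears on the foot, rising 1 to 2 N per mm from first touch; a push of about 8 to 15 N sets it tight.
- soap_bottle: Tall white bottle, 76 mm across, 230 mm high, upright; origin under its middle. Leave alone.
- jar: Glass jar with yellow cap, 68 mm across, 80 mm high; origin under its middle. Leave alone.
- tub: Blue open tub, 100 mm across the rim, 60 mm high; origin under its middle. Leave alone.

How it is judged:
On the way:
1. the thin end of the shim is under the bare foot (x of hob_bolt in the frame of shim between -0.055 and 0.063 m and y of hob_bolt in the frame of shim between -0.013 and 0.013 m and height (world z) of shim below 0.004 m), for 0.1 s.
At the end, for the whole second after the job is handed in: The shim lies flat under the bare foot, centred within 10 mm, and bears on it with 5 to 18 N; the bolt above is lower than 34.8 mm (the lug not jacked up) and within 6 mm of where it was; hob and shim at rest; bottle, jar and tub within 15 mm of where they were (x of hob_bolt in the frame of shim between -0.055 and 0.063 m and contact force between shim and hob between 5 and 18 N and y of hob_bolt in the frame of shim between -0.01 and 0.01 m and angle between shim's own z axis and vertical below 0.05 rad and height (world z) of shim below 0.003 m and distance of hob_bolt from where it was at the start of the episode below 0.006 m and linear speed of each of shim, hob below 0.01 m/s and distance of each of soap_bottle, jar, tub from where it was at the start of the episode below 0.015 m and height (world z) of hob_bolt below 0.0348 m); the robot touches nothing.
It fails at once if the hob is jacked up: its near right lug is raised more than 2 mm (height (world z) of hob_bolt above 0.036 m).
It fails at once if the hob is shoved more than 10 mm (distance of hob_bolt from where it was at the start of the episode above 0.01 m).
It fails at once if the shim is overdriven: it bears on the hob with more than 25 N (contact force between shim and hob above 25 N).
It fails at once if the bottle, jar or tub is moved more than 15 mm (distance of any of soap_bottle, jar, tub from where it was at the start of the episode above 0.015 m).
It also fails if it takes over 67 s, if anything falls off the work surface, if the arm or the gripper's body presses on something with over 40 N, if the wrist force passes 120 N, or if a joint passes its speed limit or range.

### The arm

A 7-joint arm with a two-finger parallel gripper is mounted at the origin on the work surface. World frame = base frame: x ahead of the robot, y to its left, z up, the work surface at z = 0. Lengths are in m, angles in rad, forces in N, time in s.
With the tool pointing down it reaches from about 0.4 to 0.85 m from the base axis. Payload 10.4 kg.
Tool frame: the origin (TCP) lies on the centre line of the jaws, within the pads' length; the fingertips stand 8 mm ahead of it and the grasp point (between the pads) lies 11 mm behind it (r.finger_overhang is the distance from the TCP to the fingertips, in m); z points along the fingers, y is the line along which they close (so a half turn about z gives the same grasp; the last joint's range is limited). The gripper opens to 87 mm and grips with 3 to 60 N. Pads are 19 mm wide; open, the fingers measure 117 mm over their backs; the gripper's body (75 mm by 190 mm) begins 51 mm behind the grasp point.
Start: joints at [1.078, 0.332, -0.065, 1.46, 0.022, 1.35, -0.088], TCP at [0.283, -0.557, 0.191] pointing down, gripper open.
Joint ranges: [-2.6, 2.6], [-0.5, 2.12], [-1.47, 1.34], [0.16, 2.42], [-1.27, 4.41], [0.06, 2.06], [-2.6, 2.6]. Speed limits (rad/s): [2.22, 2.22, 2.79, 2.79, 3.14, 3.14, 3.14].

### API

Orientations are given as a unit quaternion [x, y, z, w].
In Python, from bench import r, vision gives the robot as it stands.
- The arm moves only by the tool drive_tool, never from a script. Its argument "series" is a list of rows, each a list of 2 entries, a list of its own where there are three numbers: the shift along the world's x, y, z in cm, then the turn about the world's z in degrees. A call has exactly 10 rows; each row shifts and turns the commanded pose from where the row before left it; what a row does not reach is not made up. A row lasts 1/8 s, in which the tool goes at most 62.5 mm and 10.7 degrees, less where a joint would pass 70% of its speed; a pose out of reach is approached as far as the arm can. A call with a gripper value outside its range is refused whole. "hand" is the closure, from 0 (fully open) to 1 (shut), set as the call begins (left out, the last holds). The fingers move at their own pace and stop on an object; "newtons" is the grip in N (left out, the last holds). Time passes only in rows, so rows that do not move let the fingers close, or fill a call up. It gives the time, the measured TCP pose, the force, the opening and the grip force at its end, in the units of the state.
- r.read_state(): the state, without advancing time (a new reading comes with each control period).
- vision.camera(name): name is "side" or "top" or "wrist"; returns a dict with "color" (400x640x3 uint8, red, green, blue), "intrinsics" (3x3 intrinsics, pixels), "k1" (the pictures are not rectified: a ray, as slopes to the right and down, at radius r is drawn at 1 + k1 r^2 times it, then the intrinsics apply), "R" (3x3) and "t" (3): a world point X has camera coordinates R X + t; the wrist camera has in their place "mount" (4x4, takes a point from camera to tool coordinates, whose origin is the TCP and whose axes are the flange's). Camera axes: x right, y down, z forward; pixel columns grow to the right and rows downward; lengths in m; the calibration is good to about 2 mm. A picture is of the moment at which its call begins: read the wrist's pose just before it. There is no depth.
- r.close_job(): hands the job in; it is judged then, once.
The state is a dict: "time": time; "joint_positions": joint angles; "joint_vel": joint speeds; "joint_torque": joint torques, N m; "ee_pos": TCP position; "eef_rot": TCP orientation; "ft_force": force on the tool from outside, world axes, zero at the start; "torque": the same for the moment, N m; "width": finger opening in m; "grip_force": force on a finger pad.
Only numpy, scipy, OpenCV 4.12 (cv2) and the standard library are available. Lean on these libraries where they do the work, as an engineer would, in place of code of your own. Each camera call takes 0.05 s, during which the arm holds its last target. There are 200 camera calls.

## Working session

There is one attempt and no reset: what is moved stays moved. The work goes in short steps, Python scripts to look and compute and a tool call to move; the robot and the scene stay as the last step left them, time stands still between calls to the robot, and variables do not carry over. Pictures are saved under pics/ and viewed, at most 10 in all, crops included, and the job is handed in when it is done.

Besides the shell and the picture viewer there is one more tool, called after "Emit:" as name([rows], argument=value, ...), one row to a line, values as JSON. drive_tool: Moves the arm, as the interface text tells. Its arguments: {"type":"object","properties":{"series":{"type":"array"},"hand":{"type":"number"},"newtons":{"type":"number"}},"required":["series"]}

```bash
ls; mkdir -p pics; python3 - <<'E'
from bench import r, vision
import cv2,numpy as np
s=r.read_state();print({k:np.round(v,3).tolist() for k,v in s.items()})
for n in("top","side"):
    c=vision.camera(n);cv2.imwrite(f"pics/{n}0.png",c["color"][:,:,::-1]);print(n,c["intrinsics"].tolist(),c["k1"],np.round(c["R"],3).tolist(),c["t"])
c=vision.camera("wrist");cv2.imwrite("pics/w0.png",c["color"][:,:,::-1]);print(c["mount"],c["intrinsics"],c["k1"])
E
```

```text
pics
{'time': 0.0, 'joint_positions': [1.078, 0.333, -0.065, 1.461, 0.022, 1.35, -0.088], 'joint_vel': [0.001, -0.001, -0.003, 0.002, 0.001, -0.002, -0.001], 'joint_torque': [-0.0, -62.325, 0.024, -38.99, -0.061, 0.04, 0.0], 'ee_pos': [0.283, -0.557, 0.191], 'eef_rot': [0.973, 0.233, -0.0, -0.001], 'ft_force': [-0.057, -0.004, -0.257], 'torque': [0.026, 0.011, 0.031], 'grip_force': 0.0, 'width': 0.087}
top [[488.9450468615905, 0.0, 323.96318290413103], [0.0, 488.9450468615905, 191.52104864037423], [0.0, 0.0, 1.0]] -0.11475132483231572 [[0.006, -1.0, 0.017], [-0.996, -0.007, -0.092], [0.092, -0.017, -0.996]] [-0.05818988  0.50676178  1.25016694]
side [[501.36994683628814, 0.0, 316.83317786235864], [0.0, 501.36994683628814, 203.59535438810786], [0.0, 0.0, 1.0]] -0.1386211389241286 [[-1.0, -0.019, -0.022], [0.0, 0.735, -0.679], [0.029, -0.678, -0.734]] [0.52937803 0.07310586 1.5158729 ]
[[ 1.64308240e-05 -9.54408102e-01 -2.98504900e-01  8.23454091e-02]
 [ 9.99999908e-01 -1.12418562e-04  4.14478988e-04  8.20958140e-05]
 [-4.29139596e-04 -2.98504880e-01  9.54408012e-01 -1.93524465e-01]
 [ 0.00000000e+00  0.00000000e+00  0.00000000e+00  1.00000000e+00]] [[299.95636813   0.         318.06644121]
 [  0.         299.95636813 193.24895271]
 [  0.           0.           1.        ]] 0.0033713367370757116
```

View pics/top0.png

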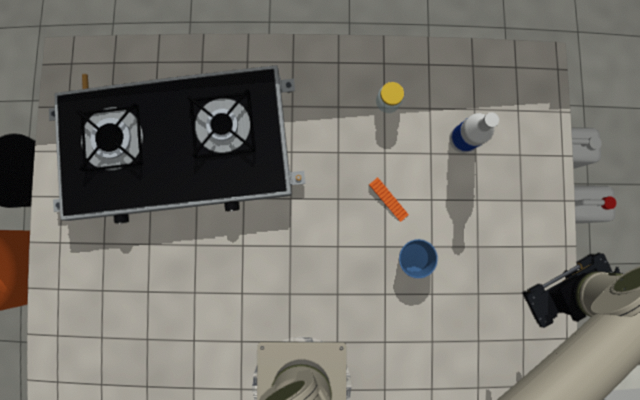

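View pics/side0.png

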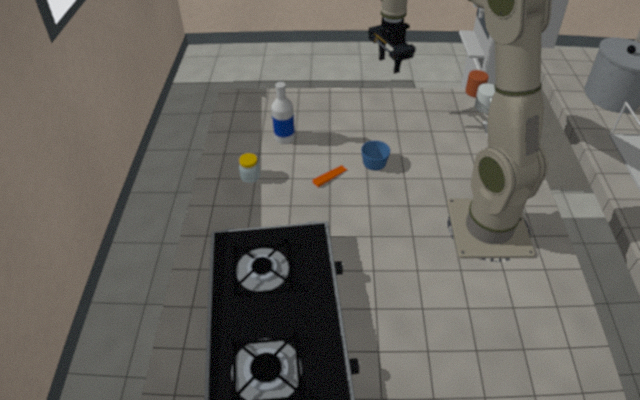

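The top view shows the near right lug and bolt at about (298,179), and the shim running from (373,182) to (405,217). The tub is at (418,258), the jar at (392,94) and the bottle at (470,130).

```bash
cat > h.py <<'E'
from bench import r, vision
import cv2,numpy as np
from scipy.spatial.transform import Rotation as Ro
def shot(n,save=None):
    s=r.read_state();c=vision.camera(n)
    if n=="wrist":
        T=np.eye(4);T[:3,:3]=Ro.from_quat(s["eef_rot"]).as_matrix();T[:3,3]=s["ee_pos"]
        M=np.linalg.inv(T@c["mount"]);c["R"],c["t"]=M[:3,:3],M[:3,3]
    if save: cv2.imwrite(save,c["color"][:,:,::-1])
    return c
def ray(c,uv):
    K=c["intrinsics"];d=np.array([(uv[0]-K[0,2])/K[0,0],(uv[1]-K[1,2])/K[1,1]]);u=d.copy()
    for _ in range(20): u=d/(1+c["k1"]*(u@u))
    R,t=np.array(c["R"]),np.array(c["t"]);return -R.T@t,R.T@np.r_[u,1]
def plane(c,uv,z):
    o,d=ray(c,uv);return o+d*(z-o[2])/d[2]
def proj(c,X):
    X=np.array(c["R"])@np.array(X)+c["t"];u=X[:2]/X[2];u=u*(1+c["k1"]*(u@u));K=c["intrinsics"];return K[:2,:2]@u+K[:2,2]
def orange(c,lo=(3,170,90),hi=(16,255,255)):
    m=cv2.inRange(cv2.cvtColor(c["color"],cv2.COLOR_RGB2HSV),lo,hi)
    cs=cv2.findContours(m,cv2.RETR_EXTERNAL,cv2.CHAIN_APPROX_NONE)[0]
    return m,sorted(cs,key=cv2.contourArea,reverse=True)
E
python3 - <<'E'
from h import *
c=shot("top");print("bolt",plane(c,(298,179),.034))
for n,z in(("lug2 far",(289,86)),("nr corner",(289,192)),("fr corner",(277,68))):print(n,plane(c,z,.073 if "corner" in n else .029))
m,cs=orange(c)
for k in cs[:4]:
    b=cv2.minAreaRect(k);print(b,cv2.contourArea(k));print([plane(c,p,.008).round(3).tolist() for p in cv2.boxPoints(b)])
for n,p,z in(("tub",(418,258),.06),("jar",(392,94),.08),("bot",(491,119),.23)):print(n,plane(c,p,z))
print(Ro.from_quat(r.read_state()["eef_rot"]).as_matrix().round(3))
E
```

```text
bolt [0.53826322 0.012647   0.034     ]
lug2 far [0.78793721 0.03975994 0.029     ]
nr corner [0.50074588 0.03338506 0.073     ]
fr corner [0.82207327 0.06897462 0.073     ]
((7.5, 272.0), (68.0, 15.0), 90.0) 707.0
[[0.374, 0.832, 0.008], [0.375, 0.787, 0.008], [0.191, 0.78, 0.008], [0.189, 0.826, 0.008]]
((388.4179992675781, 199.40162658691406), (47.757755279541016, 10.883134841918945), 50.194427490234375) 464.0
[[0.528, -0.174, 0.008], [0.547, -0.197, 0.008], [0.45, -0.277, 0.008], [0.431, -0.255, 0.008]]
tub [ 0.33696046 -0.29270025  0.06      ]
jar [ 0.75402254 -0.2268857   0.08      ]
bot [ 0.65565294 -0.42876472  0.23      ]
[[ 0.892  0.453 -0.   ]
 [ 0.453 -0.892  0.001]
 [-0.    -0.001 -1.   ]]
```

Emit:
drive_tool([
  [[2.6,4.1,-0.5],2],
  [[2.6,4.1,-0.5],2],
  [[2.6,4.1,-0.5],2],
  [[2.6,4.1,-0.5],2],
  [[2.6,4.1,-0.5],2],
  [[2.6,4.1,-0.5],2],
  [[2.6,4.1,-0.5],0],
  [[2.4,4.3,-0.5],0],
  [[0,0,0],0],
  [[0,0,0],0],
], hand=0, newtons=15)

```text
time: 1.45
ee_pos: [0.4886, -0.2278, 0.1514]
eef_rot: [0.943, 0.333, -0.0, 0.0]
ft_force: [0.1, 0.2, 0.4]
width: 0.0868
grip_force: 0.0
```

```bash
python3 - <<'E'
from h import *
c=shot("wrist","pics/w1.png")
m,cs=orange(c)
for k in cs[:2]:
    b=cv2.minAreaRect(k);a=cv2.approxPolyDP(k,6,True)[:,0];print(b,cv2.contourArea(k),a.tolist());
    for z in(0,.016):print(z,[plane(c,p,z).round(4).tolist()[:2] for p in a])
s=r.read_state();print(s["ee_pos"],s["joint_positions"])
E
```

```text
((317.2634582519531, 168.5694580078125), (107.26427459716797, 27.12750244140625), 89.06080627441406) 2623.0 [[303, 116], [309, 222], [330, 222], [330, 118]]
0 [[0.5285, -0.1744], [0.4326, -0.2589], [0.449, -0.2792], [0.5457, -0.1992]]
0.016 [[0.5296, -0.1745], [0.4382, -0.255], [0.4538, -0.2744], [0.546, -0.1981]]
[ 0.48839522 -0.22846226  0.15143286] [ 0.66095392  0.19206596 -0.34557803  1.72884601  0.06918697  1.23268385
 -0.59475594]
```

View pics/w1.png

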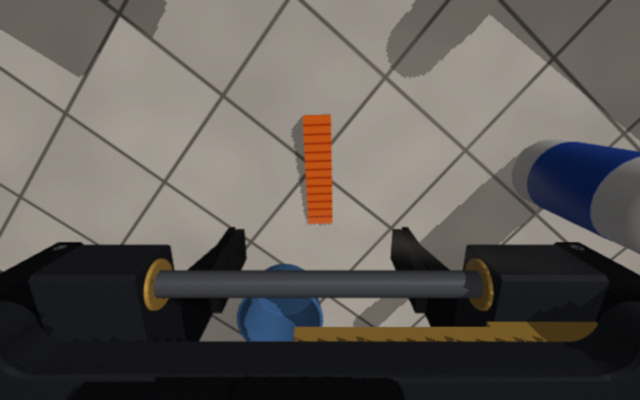

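The wrist view shows the shim from (317,116) to (319,222). Its shadow is wider at the upper end, so I think the thick end is there. I'll check it enlarged.

```bash
python3 - <<'E'
import cv2,numpy as np
a=cv2.imread("pics/w1.png")[100:240,270:360];b=cv2.imread("pics/side0.png")[155:195,300:360]
a=cv2.resize(a,None,fx=4,fy=4,interpolation=3);b=cv2.resize(b,(420,280),interpolation=3)
o=np.zeros((560,790,3),np.uint8);o[:,:360]=a;o[:280,365:785]=b;cv2.imwrite("pics/z.png",o)
E
```

```text
(no output)
```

View pics/z.png

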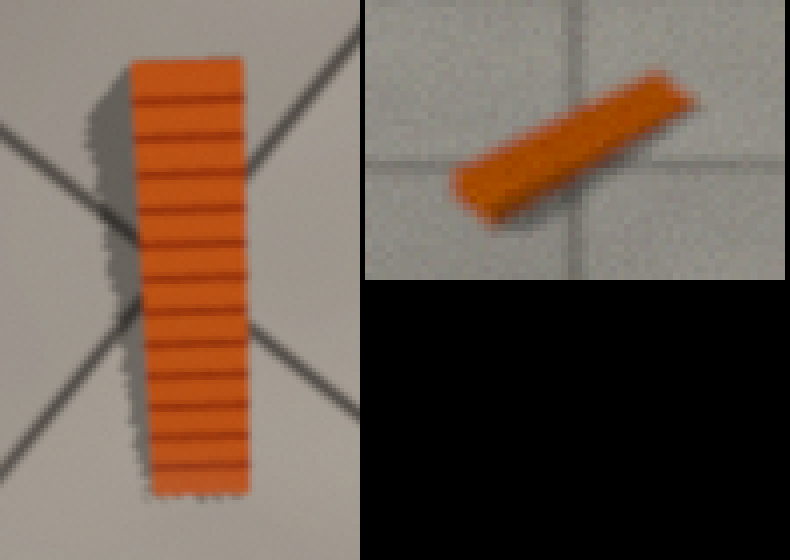

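The thick end is at the top of the picture, on the +x+y side. The shim therefore has to turn about -124°, which would take joint 7 near its limit. I'll do it in two turns with a regrasp in between.

Emit:
drive_tool([
  [[0.1,0.1,-4.5],1.5],
  [[0,0,-4.5],0],
  [[0,0,-3.0],0],
  [[0,0,-1.5],0],
  [[0,0,-0.6],0],
  [[0,0,0],0],
  [[0,0,0],0],
  [[0,0,0],0],
  [[0,0,0],0],
  [[0,0,0],0],
])

```text
time: 2.75
ee_pos: [0.49, -0.2263, 0.0106]
eef_rot: [0.938, 0.345, 0.0, 0.0]
ft_force: [-0.1, 0.5, 0.7]
width: 0.0869
grip_force: 0.0
```

Emit:
drive_tool([
  [[0,0,0],0],
  [[0,0,0],0],
  [[0,0,0],0],
  [[0,0,0],0],
  [[0,0,0],0],
  [[0,0,0],0],
  [[0,0,0],0],
  [[0,0,0.5],0],
  [[0,0,1],0],
  [[0,0,0.5],0],
], hand=1, newtons=15)

```text
time: 4.0
ee_pos: [0.4905, -0.2265, 0.0316]
eef_rot: [0.938, 0.345, 0.0, 0.0]
ft_force: [-0.8, -0.3, 0.1]
width: 0.0016
grip_force: 0.0
```

```bash
python3 - <<'E'
from h import *
for n in("wrist","top"):
    c=shot(n,f"pics/{n}2.png");m,cs=orange(c)
    for k in cs[:2]:
        b=cv2.minAreaRect(k);print(n,b,cv2.contourArea(k),[plane(c,p,.008).round(3).tolist()[:2] for p in cv2.boxPoints(b)])
print(r.read_state()["ee_pos"],r.read_state()["width"])
E
```

```text
wrist ((317.5, 198.0), (144.0, 43.0), 90.0) 4094.0 [[0.529, -0.173], [0.549, -0.196], [0.462, -0.273], [0.439, -0.246]]
top ((8.0, 272.0), (68.0, 16.0), 90.0) 737.0 [[0.374, 0.832], [0.375, 0.784], [0.191, 0.777], [0.189, 0.826]]
top ((376.45904541015625, 184.95082092285156), (10.242951393127441, 10.755098342895508), 50.194427490234375) 97.0 [[0.528, -0.175], [0.547, -0.197], [0.526, -0.214], [0.507, -0.192]]
[ 0.49056106 -0.22655602  0.03145317] 0.0007988075423466304
```

View pics/wrist2.png

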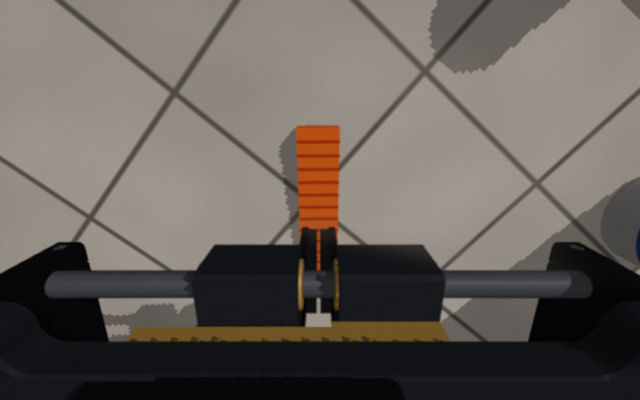

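The wrist view shows the shim still lying at (318,125–230) with the fingers closed above it. They closed too slowly and the lift came early. I'll retry with more time.

Emit:
drive_tool([
  [[0,0,0],0],
  [[0,0,0],0],
  [[0,0,0],0],
  [[0,0,0],0],
  [[0,0,0],0],
  [[0,0,0],0],
  [[0,0,0],0],
  [[0,0,-1.0],0],
  [[0,0,-1.1],0],
  [[0,0,0],0],
], hand=0.4)

```text
time: 5.35
ee_pos: [0.489, -0.2258, 0.0081]
eef_rot: [0.938, 0.345, -0.001, -0.001]
ft_force: [-0.4, -0.7, 0.1]
width: 0.0521
grip_force: 0.0
```

Emit:
drive_tool([
  [[0,0,0],0],
  [[0,0,0],0],
  [[0,0,0],0],
  [[0,0,0],0],
  [[0,0,0],0],
  [[0,0,0],0],
  [[0,0,0],0],
  [[0,0,0],0],
  [[0,0,0],0],
  [[0,0,0],0],
], hand=1, newtons=20)

```text
time: 6.6
ee_pos: [0.49, -0.2263, 0.0095]
eef_rot: [0.938, 0.345, 0.0, 0.0]
ft_force: [0.4, -0.2, -0.5]
width: 0.0006
grip_force: 0.0
```

```bash
python3 - <<'E'
from h import *
ims=[]
for n in("wrist","side","top"):
    c=shot(n);p=proj(c,r.read_state()["ee_pos"]);print(n,p);im=c["color"][:,:,::-1].copy()
    if n!="wrist":
        x,y=p.astype(int);im=cv2.resize(im[y-40:y+40,x-50:x+50],(400,300),interpolation=2)
    else: im=cv2.resize(im,(400,250))
    ims.append(im)
o=np.zeros((560,800,3),np.uint8);o[:250,:400]=ims[0];o[:300,400:]=ims[1];o[255:555,:400]=ims[2];cv2.imwrite("pics/m3.png",o)
E
```

```text
wrist [317.80955829 223.03824474]
side [329.91850634 173.91510842]
top [388.6529019  198.94245683]
```

View pics/m3.png

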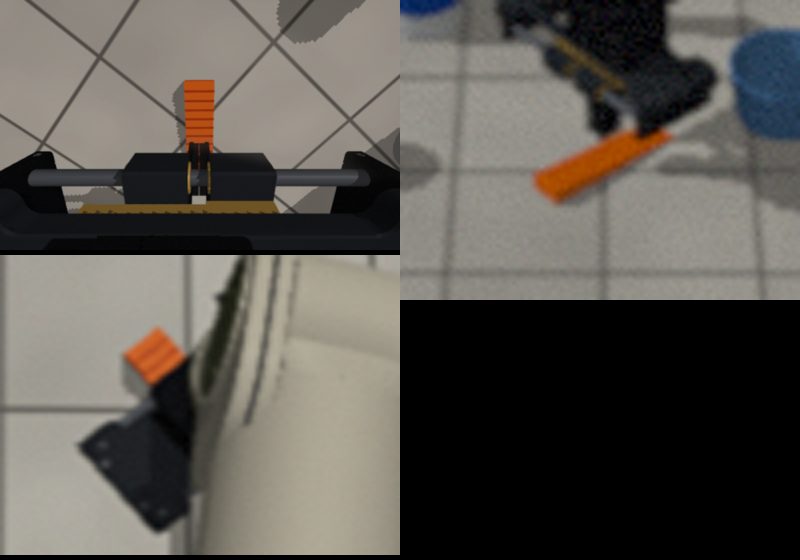

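```bash
python3 - <<'E'
from h import *
print(r.finger_overhang,[a for a in dir(r) if a[0]!='_'])
s=r.read_state();print(s["ee_pos"],s["width"],s["joint_positions"])
c=shot("wrist","pics/w4.png")
T=Ro.from_quat(s["eef_rot"]).as_matrix()
for x in(0,.0095):
    for z in(-.02,-.01,0,.008):print(x,z,proj(c,s["ee_pos"]+T@np.array([x,0,z])).round(1))
g=cv2.cvtColor(c["color"],cv2.COLOR_RGB2GRAY);print(g[205:260:3,310].tolist(),g[205:260:3,326].tolist())
m,cs=orange(c);b=cv2.boundingRect(cs[0]);print(b)
cc=c["color"][::-1];
im=cv2.resize(c["color"][100:260,240:400,::-1],(600,600),interpolation=2);cv2.imwrite("pics/w4z.png",im)
E
```

```text
0.008 ['PlanningError', 'close_job', 'finger_overhang', 'read_state']
[ 0.48998437 -0.22628615  0.00949057] 0.0005269725058549764 [ 0.63909064  0.34868487 -0.33667621  1.86476418  0.13916612  0.95078144
 -0.6252305 ]
0 -0.02 [317.8 235.4]
0 -0.01 [317.8 228.9]
0 0 [317.8 223. ]
0 0.008 [317.8 218.7]
0.0095 -0.02 [317.8 221.6]
0.0095 -0.01 [317.8 215.6]
0.0095 0 [317.8 210.3]
0.0095 0.008 [317.8 206.3]
[75, 103, 103, 103, 73, 103, 104, 102, 46, 30, 26, 22, 20, 18, 16, 18, 16, 17, 14] [77, 102, 103, 102, 71, 101, 103, 101, 47, 33, 30, 25, 24, 19, 18, 15, 10, 13, 13]
(295, 128, 48, 117)
```

View pics/w4z.png

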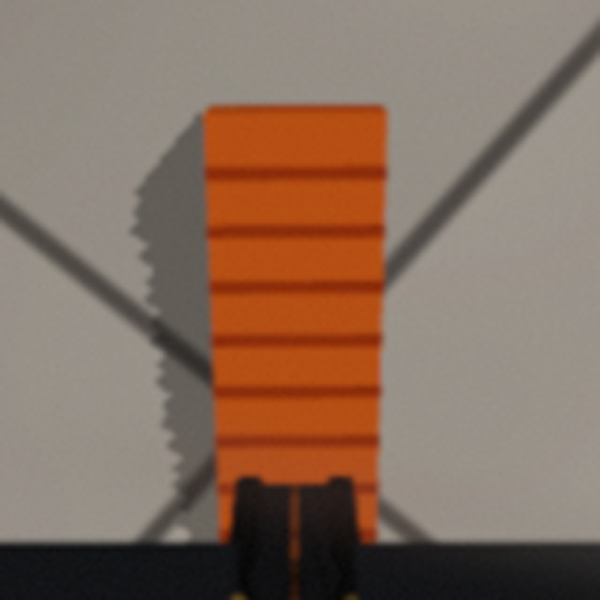

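The wrist view shows the fingertips at row 228, where the calibration puts them at about row 206. They also closed over the shim without moving it, so they seem to end higher than stated. I'll open and go down carefully, watching the force.

Emit:
drive_tool([
  [[0,0,0],0],
  [[0,0,0],0],
  [[0,0,0],0],
  [[0,0,0],0],
  [[0,0,0],0],
  [[0,0,-0.1],0],
  [[0,0,-0.1],0],
  [[0,0,-0.1],0],
  [[0,0,-0.1],0],
  [[0,0,0],0],
], hand=0.45)

```text
time: 8.05
ee_pos: [0.4899, -0.2263, 0.0054]
eef_rot: [0.938, 0.345, -0.0, -0.0]
ft_force: [0.4, -0.2, 0.3]
width: 0.0478
grip_force: 0.0
```

Emit:
drive_tool([
  [[0,0,-0.1],0],
  [[0,0,-0.1],0],
  [[0,0,-0.1],0],
  [[0,0,-0.1],0],
  [[0,0,-0.1],0],
  [[0,0,-0.1],0],
  [[0,0,-0.1],0],
  [[0,0,-0.1],0],
  [[0,0,0],0],
  [[0,0,0],0],
])

```text
time: 9.3
ee_pos: [0.49, -0.2263, -0.0025]
eef_rot: [0.938, 0.345, 0.0, 0.0]
ft_force: [-0.2, 0.3, 0.1]
width: 0.0478
grip_force: 0.0
```

Emit:
drive_tool([
  [[0,0,-0.15],0],
  [[0,0,-0.15],0],
  [[0,0,-0.15],0],
  [[0,0,-0.15],0],
  [[0,0,-0.15],0],
  [[0,0,-0.15],0],
  [[0,0,-0.1],0],
  [[0,0,-0.1],0],
  [[0,0,-0.1],0],
  [[0,0,0],0],
])

```text
time: 10.55
ee_pos: [0.4899, -0.2263, -0.0146]
eef_rot: [0.938, 0.345, -0.0, -0.0]
ft_force: [0.1, -0.4, -0.1]
width: 0.0483
grip_force: 0.0
```

```bash
python3 - <<'E'
from h import *
s=r.read_state();print(s["ee_pos"],s["ft_force"])
c=shot("side");p=proj(c,s["ee_pos"]);print(p);x,y=p.astype(int)
a=cv2.resize(c["color"][y-35:y+25,x-40:x+40,::-1],(400,300),interpolation=2)
c=shot("wrist");b=cv2.resize(c["color"][100:260,220:420,::-1],(400,320),interpolation=2)
o=np.zeros((320,800,3),np.uint8);o[:300,:400]=a;o[:,400:]=b;cv2.imwrite("pics/m5.png",o)
E
```

```text
[ 0.48993026 -0.22627712 -0.014602  ] [ 0.06305517 -0.4146741  -0.10359249]
[329.94227964 179.05505893]
```

View pics/m5.png

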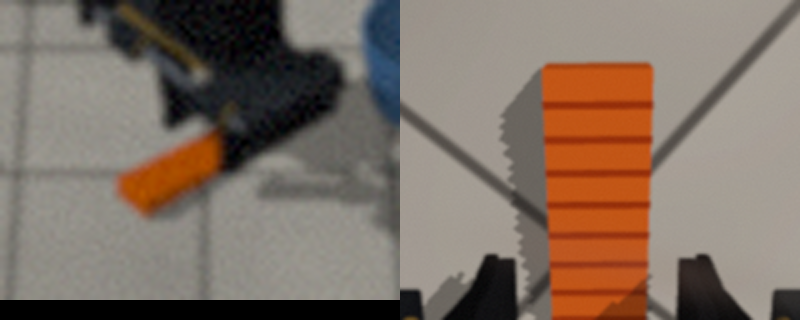

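The fingers now straddle the shim, with tips near (490,258) and (700,258) in the right panel and still a little high. I'll keep going down gently.

Emit:
drive_tool([
  [[0,0,-0.1],0],
  [[0,0,-0.1],0],
  [[0,0,-0.1],0],
  [[0,0,-0.1],0],
  [[0,0,-0.1],0],
  [[0,0,-0.1],0],
  [[0,0,-0.1],0],
  [[0,0,0],0],
  [[0,0,0],0],
  [[0,0,0],0],
])

```text
time: 11.9
ee_pos: [0.49, -0.2263, -0.0215]
eef_rot: [0.938, 0.345, 0.0, 0.0]
ft_force: [0.2, -0.3, -0.5]
width: 0.048
grip_force: 0.0
```

Still no contact. I'll close here and check the width.

Emit:
drive_tool([
  [[0,0,-0.1],0],
  [[0,0,0],0],
  [[0,0,0],0],
  [[0,0,0],0],
  [[0,0,0],0],
  [[0,0,0],0],
  [[0,0,0],0],
  [[0,0,0],0],
  [[0,0,0],0],
  [[0,0,0],0],
], hand=1, newtons=15)

```text
time: 13.15
ee_pos: [0.49, -0.2263, -0.0225]
eef_rot: [0.938, 0.345, 0.0, 0.0]
ft_force: [-2.1, -0.3, 4.7]
width: 0.0282
grip_force: 16.4
```

Emit:
drive_tool([
  [[0,0,1.0],0],
  [[0,0,1.0],0],
  [[1,1,0],-10],
  [[1,1,0],-10],
  [[1,1,0],-10],
  [[1,1,0],-10],
  [[1,1,0],-10],
  [[1,0.6,0],-10],
  [[0,0,-1.0],0],
  [[0,0,-0.9],0],
])

```text
time: 14.4
ee_pos: [0.5493, -0.1707, -0.0222]
eef_rot: [0.986, -0.168, -0.0, 0.0]
ft_force: [-0.6, 0.0, 0.5]
width: 0.0284
grip_force: 15.7
```

Emit:
drive_tool([
  [[0,0,0],0],
  [[0,0,0],0],
  [[0,0,0],0],
  [[0,0,0],0],
  [[0,0,3],0],
  [[0,0,3],10],
  [[0,0,0],10.5],
  [[0,0,0],10.5],
  [[0,0,0],10.5],
  [[0,0,0],10.5],
], hand=0.4)

```text
time: 15.65
ee_pos: [0.55, -0.1703, 0.0386]
eef_rot: [0.959, 0.282, 0.0, 0.0]
ft_force: [-0.5, -1.2, 0.2]
width: 0.0522
grip_force: 0.0
```

Emit:
drive_tool([
  [[0,0,0],10.5],
  [[0,0,0],10.5],
  [[0,0,0],10.5],
  [[0,0,0],10.5],
  [[0,0,0],10.5],
  [[0,0,0],10.5],
  [[0,0,0],10.5],
  [[0,0,0],10.5],
  [[0,0,0],10.5],
  [[0,0,0],10.5],
])

```text
time: 16.9
ee_pos: [0.55, -0.1704, 0.0386]
eef_rot: [0.36, 0.933, -0.0, 0.0]
ft_force: [0.2, -0.7, 0.7]
width: 0.0522
grip_force: 0.0
```

Emit:
drive_tool([
  [[0,0,1],10.5],
  [[0,0,1],10.5],
  [[0,0,1],2],
  [[0,0,0],0],
  [[0,0,0],0],
  [[0,0,0],0],
  [[0,0,0],0],
  [[0,0,0],0],
  [[0,0,0],0],
  [[0,0,0],0],
])

```text
time: 18.15
ee_pos: [0.55, -0.1703, 0.0685]
eef_rot: [0.17, 0.985, 0.0, -0.0]
ft_force: [0.3, -0.5, -0.4]
width: 0.0525
grip_force: 0.0
```

```bash
cat > m.py <<'E'
from h import *
def look(save):
    s=r.read_state();c=shot("wrist",save)
    R=Ro.from_quat(s["eef_rot"]).as_matrix();print("tcp",s["ee_pos"].round(4),"yaw",np.degrees(np.arctan2(R[1,0],R[0,0])).round(1),"j",s["joint_positions"].round(2),"t",s["time"])
    m,cs=orange(c);k=cs[0];a=cv2.approxPolyDP(k,6,True)[:,0];print(a.tolist(),cv2.minAreaRect(k))
    for z in(.0025,.016):print(z,[plane(c,p,z).round(4).tolist()[:2] for p in a])
    return c
E
python3 - <<'E'
from m import *
c=look("pics/w6.png")
c=shot("top");m,cs=orange(c)
for k in cs[:2]:
    b=cv2.minAreaRect(k);print(b,[plane(c,p,.009).round(3).tolist()[:2] for p in cv2.boxPoints(b)])
E
```

```text
tcp [ 0.55   -0.1703  0.0685] yaw 160.4 j [ 0.81  0.42 -0.72  1.71  0.3   1.13  1.23] t 18.15
[[301, 120], [302, 263], [332, 264], [334, 121]] ((316.9999694824219, 191.99998474121094), (33.99999237060547, 143.99996948242188), 0.0)
0.0025 [[0.4832, -0.162], [0.6108, -0.2088], [0.6216, -0.1815], [0.4933, -0.1361]]
0.016 [[0.4827, -0.161], [0.6036, -0.2053], [0.6139, -0.1795], [0.4922, -0.1364]]
((8.0, 272.0), (16.0, 70.0), 0.0) [[0.186, 0.825], [0.377, 0.832], [0.378, 0.783], [0.189, 0.777]]
((363.06561279296875, 189.41627502441406), (10.090091705322266, 22.13093376159668), 19.653823852539062) [[0.492, -0.136], [0.547, -0.156], [0.538, -0.181], [0.483, -0.161]]
```

View pics/w6.png

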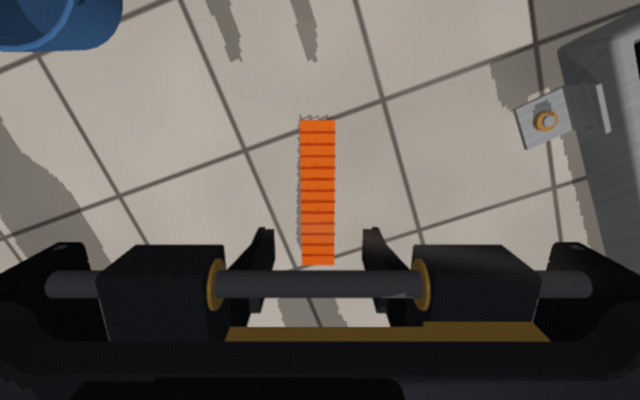

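The wrist view shows the bolt at (545,121). The shim runs from its thin end at (317,120) to its thick end at (317,264). I'll regrasp near the thick end and then line up with the foot.

Emit:
drive_tool([
  [[2.4,-0.9,-2],0],
  [[2.3,-0.85,-2],0],
  [[0,0,-2],0],
  [[0,0,-1.5],0],
  [[0,0,-0.9],0],
  [[0,0,-0.5],0],
  [[0,0,0],0],
  [[0,0,0],0],
  [[0,0,0],0],
  [[0,0,0],0],
])

```text
time: 19.5
ee_pos: [0.5971, -0.1879, -0.0202]
eef_rot: [0.17, 0.985, -0.0, 0.0]
ft_force: [-0.1, 0.2, 0.1]
width: 0.0522
grip_force: 0.0
```

Emit:
drive_tool([
  [[0,0,0],0],
  [[0,0,0],0],
  [[0,0,0],0],
  [[0,0,0],0],
  [[0,0,0],0],
  [[0,0,0],0],
  [[0,0,0],0],
  [[0,0,0],0],
  [[0,0,0],0],
  [[0,0,0],0],
], hand=1, newtons=25)

```text
time: 20.75
ee_pos: [0.597, -0.1878, -0.0205]
eef_rot: [0.17, 0.985, 0.0, 0.0]
ft_force: [0.4, -0.3, -0.3]
width: 0.0293
grip_force: 25.0
```

```bash
python3 - <<'E'
from m import *
im=cv2.imread("pics/w6.png")[:,:,::-1]
import numpy as np
# bolt from picture w6 pose
c=vision.camera("wrist")
T=np.eye(4);a=np.radians(160.4);T[:3,:3]=np.array([[np.cos(a),np.sin(a),0],[np.sin(a),-np.cos(a),0],[0,0,-1]]);T[:3,3]=[.55,-.1703,.0685]
M=np.linalg.inv(T@c["mount"]);c["R"],c["t"]=M[:3,:3],M[:3,3]
b=plane(c,(545,121),.034);print("bolt",b)
for p in((525,149),(515,108)):print("lug outer corner",plane(c,p,.029))
u=np.array([np.cos(np.radians(96.2)),np.sin(np.radians(96.2))])
print("grip for thin 25mm short",b[:2]-u*.141, r.read_state()["ee_pos"])
E
```

```text
bolt [0.54322422 0.00988796 0.034     ]
lug outer corner [ 0.56109366 -0.00393457  0.029     ]
lug outer corner [ 0.52766143 -0.00657711  0.029     ]
grip for thin 25mm short [ 0.55845213 -0.13028733] [ 0.59696913 -0.18777722 -0.02053286]
```

Emit:
drive_tool([
  [[0,0,1],0],
  [[-0.5,0,0],-9.2],
  [[-0.5,0.5,0],-9.2],
  [[-0.5,0.5,0],-9.2],
  [[-0.5,1,0],-9.2],
  [[-0.5,1,0],-9.2],
  [[-0.5,1,0],-9.2],
  [[-0.9,1.2,0],-9.0],
  [[0,0,0],0],
  [[0,0,0],0],
])

```text
time: 22.05
ee_pos: [0.5585, -0.1365, -0.0101]
eef_rot: [0.666, 0.746, 0.0, 0.0]
ft_force: [-0.9, -0.8, -1.2]
width: 0.0293
grip_force: 25.0
```

```bash
python3 - <<'E'
from m import *
c=look("pics/w7.png")
g=cv2.inRange(cv2.cvtColor(c["color"],cv2.COLOR_RGB2HSV),(10,90,80),(28,255,255))
n,l,st,ce=cv2.connectedComponentsWithStats(g)
for i in range(1,n):
    if st[i,4]>15:print(st[i],ce[i],plane(c,ce[i],.034))
E
```

```text
tcp [ 0.5585 -0.1365 -0.0101] yaw 96.4 j [ 0.55  0.46 -0.47  1.78  0.25  0.96  0.08] t 22.05
[[291, 30], [293, 268], [342, 268], [346, 31]] ((317.5, 149.0), (238.0, 57.0), 90.0)
0.0025 [[0.5309, -0.021], [0.5447, -0.1663], [0.578, -0.1625], [0.5605, -0.0181]]
0.016 [[0.5323, -0.0235], [0.545, -0.158], [0.5759, -0.1545], [0.5597, -0.0209]]
[ 288   29   60   20 1130] [317.12831858  38.88495575] [ 0.54612987 -0.02909966  0.034     ]
[288  53  60  17 974] [317.91067762  61.11704312] [ 0.54750265 -0.03818686  0.034     ]
[289  73  59  18 942] [317.74416136  81.59766454] [ 0.54840643 -0.04694336  0.034     ]
[289  93  58  17 911] [317.48079034 101.45444566] [ 0.54926853 -0.05576857  0.034     ]
[289 113  58  17 896] [318.27790179 120.70424107] [ 0.55064366 -0.06459475  0.034     ]
[290 132  57  16 878] [317.58883827 139.63895216] [ 0.55132418 -0.07368785  0.034     ]
[290 151  55  16 817] [317.24602203 158.02080783] [ 0.55217296 -0.08283053  0.034     ]
[291 169  55  16 770] [318.44025974 176.37922078] [ 0.55383587 -0.09221873  0.034     ]
[291 188  55  14 743] [318.10094213 194.41991925] [ 0.55474663 -0.10188415  0.034     ]
[291 205  54  14 702] [317.96153846 211.41595442] [ 0.55573192 -0.11131837  0.034     ]
[293 222  52  13 608] [318.00493421 228.30098684] [ 0.55684451 -0.12102311  0.034     ]
[293 239  51  13 627] [317.67304625 245.23444976] [ 0.55779591 -0.13114047  0.034     ]
[292 255  52  16 737] [317.89416554 262.20624152] [ 0.55909499 -0.14163014  0.034     ]
[248 259  12  51 285] [252.14035088 280.9122807 ] [ 0.52292583 -0.15789343  0.034     ]
[382 261   7  49 193] [385.29533679 286.70466321] [ 0.59958012 -0.15314232  0.034     ]
[ 182  322  323   19 4411] [353.46293358 332.3724779 ] [ 0.58603354 -0.18718967  0.034     ]
```

View pics/w7.png

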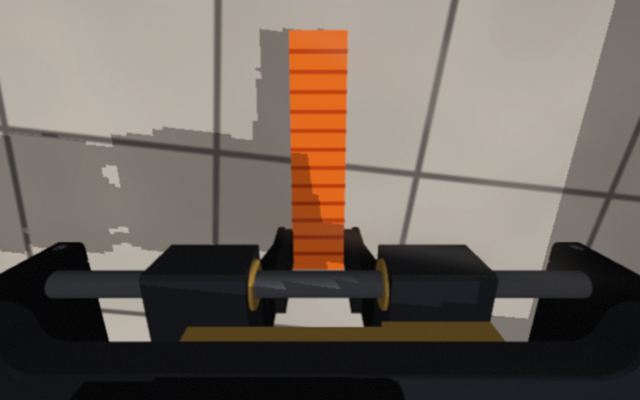

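The wrist view shows the shim held straight, with its thin end at (317,30). The bolt lies beyond the picture's top edge, so I'll refine its position from the saved top image.

```bash
python3 - <<'E'
from h import *
c=shot("top")
im=cv2.imread("pics/top0.png");hs=cv2.cvtColor(im,cv2.COLOR_BGR2HSV)
sub=hs[165:200,285:315];m=((sub[...,0]>8)&(sub[...,0]<30)&(sub[...,1]>60));ys,xs=np.nonzero(m)
w=sub[...,1][m].astype(float);p=np.array([(xs*w).sum(),(ys*w).sum()])/w.sum()+[285,165];print(len(xs),p,plane(c,p,.034))
print(sub[8:22,5:20,1])
im=cv2.imread("pics/w6.png");hs=cv2.cvtColor(im,cv2.COLOR_BGR2HSV)[100:140,525:565]
m=((hs[...,0]>8)&(hs[...,0]<30)&(hs[...,1]>90));ys,xs=np.nonzero(m);print(len(xs),xs.mean()+525,ys.mean()+100,xs.min(),xs.max(),ys.min(),ys.max())
E
```

```text
21 [298.09975062 177.65286783] [0.54177809 0.01242664 0.034     ]
[[  8   9   9  12   8  10  12   8   7  10  15  12  13   8   8]
 [ 10   9   9  10  12  12   3  26  44  30   7   5  12   8   8]
 [  8   9   9  10  10   5  52  94 106 102  70  19   8  10   7]
 [  6  11   9   7   5  44  91  62  27  60  91  44   5  10   5]
 [  8   6  10  10   3  52  92  43   5  41  98  59   3  12   7]
 [  9   6  10  12   5  37 103  79  38  71 112  52   5  12   3]
 [  9  12   9  10  12   8  81 122 122 134 111  29   9  10   3]
 [  8   8   9   9  10  10  20  73  98  93  44   6  12  12   3]
 [ 10  11   9   9  10  12  12   3   5   5  12  14  12  10   5]
 [  8  11   9   9  10  11  10  16  14  13  14  10  10  10   7]
 [  8  12  13  10  10  10   9  11   9   9   9   7   6   6   2]
 [ 11   8   4   8   6   4   4   2   2   4   9   7  11  15  18]
 [  8   3  13  16  16  19  21  18  21  21  21  22  23  20  21]
 [  5  17  24  24  26  24  21  23  24  23  19  21  21  19  21]]
266 543.7330827067669 120.25187969924812 9 32 11 30
```

Emit:
drive_tool([
  [[0,0,-0.5],0],
  [[0,0,-0.5],0],
  [[-0.05,0.5,0],0],
  [[-0.05,0.5,0],0],
  [[-0.05,0.5,0],0],
  [[-0.05,0.5,0],0],
  [[-0.05,0.5,0],0],
  [[-0.05,0.5,0],0],
  [[-0.05,0.5,0],0],
  [[-0.05,0.4,0],0],
])

```text
time: 23.4
ee_pos: [0.5539, -0.0964, -0.0205]
eef_rot: [0.668, 0.744, 0.0, 0.0]
ft_force: [-0.5, 0.4, -0.3]
width: 0.0293
grip_force: 25.0
```

Emit:
drive_tool([
  [[0,0,0],0],
  [[-0.01,0.1,0],0],
  [[-0.01,0.1,0],0],
  [[-0.01,0.1,0],0],
  [[-0.01,0.1,0],0],
  [[-0.01,0.05,0],0],
  [[0,0,0],0],
  [[0,0,0],0],
  [[0,0,0],0],
  [[0,0,0],0],
])

```text
time: 24.65
ee_pos: [0.5535, -0.0923, -0.0205]
eef_rot: [0.668, 0.744, 0.0, 0.0]
ft_force: [0.1, -0.6, -0.5]
width: 0.0291
grip_force: 25.0
```

Emit:
drive_tool([
  [[-0.01,0.1,0],0],
  [[-0.01,0.1,0],0],
  [[-0.01,0.1,0],0],
  [[-0.01,0.1,0],0],
  [[-0.01,0.1,0],0],
  [[-0.01,0.1,0],0],
  [[0,0,0],0],
  [[0,0,0],0],
  [[0,0,0],0],
  [[0,0,0],0],
])

```text
time: 25.9
ee_pos: [0.5529, -0.0863, -0.0205]
eef_rot: [0.668, 0.744, 0.0, 0.0]
ft_force: [-0.1, 0.4, -0.5]
width: 0.0293
grip_force: 25.0
```

Emit:
drive_tool([
  [[-0.01,0.1,0],0],
  [[-0.01,0.1,0],0],
  [[-0.01,0.1,0],0],
  [[-0.01,0.1,0],0],
  [[-0.01,0.1,0],0],
  [[-0.01,0.1,0],0],
  [[0,0,0],0],
  [[0,0,0],0],
  [[0,0,0],0],
  [[0,0,0],0],
])

```text
time: 27.15
ee_pos: [0.5522, -0.0803, -0.0205]
eef_rot: [0.668, 0.744, 0.0, -0.0]
ft_force: [-0.2, -0.6, -1.1]
width: 0.0294
grip_force: 25.0
```

Emit:
drive_tool([
  [[-0.01,0.1,0],0],
  [[-0.01,0.1,0],0],
  [[-0.01,0.1,0],0],
  [[-0.01,0.1,0],0],
  [[-0.01,0.1,0],0],
  [[-0.01,0.1,0],0],
  [[0,0,0],0],
  [[0,0,0],0],
  [[0,0,0],0],
  [[0,0,0],0],
])

```text
time: 28.4
ee_pos: [0.5517, -0.0745, -0.0205]
eef_rot: [0.668, 0.744, -0.0, 0.0]
ft_force: [0.9, -4.5, -1.5]
width: 0.0294
grip_force: 25.0
```

First contact shows as about 4.5 N. I'll go on in small steps.

Emit:
drive_tool([
  [[-0.01,0.1,0],0],
  [[-0.01,0.1,0],0],
  [[0,0.1,0],0],
  [[0,0,0],0],
  [[0,0,0],0],
  [[0,0,0],0],
  [[0,0,0],0],
  [[0,0,0],0],
  [[0,0,0],0],
  [[0,0,0],0],
])

```text
time: 29.65
ee_pos: [0.5514, -0.0722, -0.0205]
eef_rot: [0.668, 0.744, -0.0, 0.0]
ft_force: [0.1, -6.5, -1.1]
width: 0.0296
grip_force: 25.0
```

Emit:
drive_tool([
  [[-0.01,0.1,0],0],
  [[-0.01,0.1,0],0],
  [[0,0.1,0],0],
  [[0,0,0],0],
  [[0,0,0],0],
  [[0,0,0],0],
  [[0,0,0],0],
  [[0,0,0],0],
  [[0,0,0],0],
  [[0,0,0],0],
])

```text
time: 30.9
ee_pos: [0.5512, -0.0702, -0.0206]
eef_rot: [0.668, 0.744, -0.001, 0.001]
ft_force: [1.1, -8.8, -1.5]
width: 0.0297
grip_force: 25.0
```

Emit:
drive_tool([
  [[-0.01,0.1,0],0],
  [[-0.01,0.1,0],0],
  [[-0.01,0.1,0],0],
  [[0,0.1,0],0],
  [[0,0,0],0],
  [[0,0,0],0],
  [[0,0,0],0],
  [[0,0,0],0],
  [[0,0,0],0],
  [[0,0,0],0],
])

```text
time: 32.15
ee_pos: [0.5509, -0.0677, -0.0206]
eef_rot: [0.669, 0.744, -0.001, 0.001]
ft_force: [2.3, -13.8, -2.5]
width: 0.0295
grip_force: 25.0
```

Emit:
drive_tool([
  [[0,-0.1,0],0],
  [[0,-0.1,0],0],
  [[0,0,0],0],
  [[0,0,0],0],
  [[0,0,0],0],
  [[0,0,0],0],
  [[0,0,0],0],
  [[0,0,0],0],
  [[0,0,0],0],
  [[0,0,0],0],
])

```text
time: 33.4
ee_pos: [0.5508, -0.0677, -0.0207]
eef_rot: [0.668, 0.744, -0.001, 0.0]
ft_force: [1.3, -8.6, -2.2]
width: 0.0295
grip_force: 25.0
```

Emit:
drive_tool([
  [[0,0,0],0],
  [[0,0,0],0],
  [[0,0,0],0],
  [[0,0,0],0],
  [[0,0,0],0],
  [[0,0,0],0],
  [[0,0,0],0],
  [[0,0,0],0],
  [[0,0,0],0],
  [[0,0,0],0],
], hand=0.4)

```text
time: 34.65
ee_pos: [0.551, -0.0663, -0.0205]
eef_rot: [0.668, 0.744, 0.0, 0.0]
ft_force: [-0.9, 0.5, -0.4]
width: 0.0523
grip_force: 0.0
```

Emit:
drive_tool([
  [[0,0,0.3],0],
  [[0,0,1],0],
  [[0,0,2],0],
  [[0,-1,3],0],
  [[0,-2,3],0],
  [[0,-2,2],0],
  [[0,0,0],0],
  [[0,0,0],0],
  [[0,0,0],0],
  [[0,0,0],0],
])

```text
time: 35.9
ee_pos: [0.5506, -0.1155, 0.0919]
eef_rot: [0.667, 0.745, -0.0, -0.001]
ft_force: [-0.3, 0.4, 0.1]
width: 0.0525
grip_force: 0.0
```

```bash
python3 - <<'E'
from m import *
c=look("pics/w8.png")
hs=cv2.cvtColor(c["color"],cv2.COLOR_RGB2HSV)
q=proj(c,[.5425,.0115,.034]);print("expected bolt",q)
if q[1]>12:
    x,y=q.astype(int);sub=hs[max(0,y-20):y+20,x-20:x+20]
    m=((sub[...,0]>8)&(sub[...,0]<30)&(sub[...,1]>90));ys,xs=np.nonzero(m);p=(xs.mean()+x-20,ys.mean()+max(0,y-20));print(p,plane(c,p,.034))
c=shot("top","pics/top9.png");m,cs=orange(c);k=cs[1];b=cv2.minAreaRect(k);print(b)
for n,p,z in(("bolt",(.5425,.0115,.034),0),):print(proj(c,p))
sub=cv2.cvtColor(c["color"],cv2.COLOR_RGB2HSV)[165:200,285:315];m=((sub[...,0]>16)&(sub[...,0]<30)&(sub[...,1]>60));ys,xs=np.nonzero(m);print(len(xs),xs.mean()+285,ys.mean()+165)
E
```

```text
tcp [ 0.5506 -0.1155  0.0919] yaw 96.3 j [ 0.56  0.32 -0.51  1.73  0.17  1.14  0.11] t 35.9
[[308, 62], [308, 154], [339, 155], [341, 62]] ((324.4999694824219, 108.49999237060547), (92.99998474121094, 32.99999237060547), 90.0)
0.0025 [[0.5295, -0.0039], [0.5375, -0.0839], [0.5669, -0.0817], [0.558, -0.0008]]
0.016 [[0.5301, -0.0053], [0.5377, -0.0816], [0.5657, -0.0794], [0.5573, -0.0023]]
expected bolt [325.71861458  37.01968232]
(np.float64(327.017094017094), np.float64(36.93162393162393)) [0.54346724 0.01166613 0.034     ]
((319.1707763671875, 176.79327392578125), (10.808237075805664, 28.25311279296875), 84.5596694946289)
[298.46050526 177.37875998]
20 298.15 177.5
```

The shim is centred to within about 2 mm, the bolt hasn't moved and the final push was about 14 N.

```bash
python3 -c "
from bench import r
print(r.close_job())"
```

```text
the job is handed in; nothing more can be done
None
```

The shim is wedged under the loose foot and released, and the job is handed in with no verdict shown: it is centred to about 2 mm, was set with a push of about 14 N, the bolt showed no measurable shift, and I kept the arm clear of the bottle, jar and tub but did not re-measure them.

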